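# Drop a batch of cap nuts from the gate box into the tray and bolt the trap-door again

### The arm

A 6-joint arm with a two-finger parallel gripper is mounted at the origin on a cart in front of the work surface, level with it; the furniture and walls round the work are solid. World frame = base frame: x ahead of the robot, y to its left, z up, the work surface at z = 0. Lengths are in m, angles in degrees, forces in N, time in s.
With the tool pointing down it reaches from about 0.35 to 0.875 m from the base axis. Payload 4.2 kg.
Tool frame: the origin (TCP) lies midway between the tips of the shut fingers; the grasp point (between the pads) lies 19 mm behind it; z points along the fingers, y is the line along which they close (so a half turn about z gives the same grasp; the last joint's range is limited). The gripper opens to 87 mm and grips with 3 to 60 N. Pads are 19 mm wide; open, the fingers measure 117 mm over their backs; the gripper's body (75 mm by 190 mm) begins 51 mm behind the grasp point.
Start: joints at [14.817, 22.042, 0.453, 0, -68.411, -14.817], TCP at [0.625, 0, 0.223] pointing down, gripper open.
Joint ranges: [-179.83, 179.83], [-69.29, 118.12], [-61.27, 80.66], [-181.25, 117.63], [-171.15, -9.14], [-177.46, 177.46]. Speed limits (degrees/s): [159.86, 159.86, 180, 180, 180, 180].

### API

Orientations are given as a 3x3 rotation matrix whose columns are the frame's x, y, z axes.
In Python, from station import r, cams gives the robot as it stands.
- The arm moves only by the tool play_rows, never from a script. Its argument "commands" is text: rows parted by semicolons, each of 6 numbers parted by spaces: the shift along the world's x, y, z normalised to -1 to 1, where 1 is 30 mm, then the turn, a rotation vector about the world's x, y, z normalised to -1 to 1, where 1 is 0.15 rad. A call has 1 to 20 rows; each row shifts and turns the commanded pose from where the row before left it; what a row does not reach is not made up. A row lasts 1/10 s, in which the tool goes at most 50 mm and 8.59 degrees, less where a joint would pass 70% of its speed; a pose out of reach is approached as far as the arm can. A call with a number of a shift or a turn outside -1 to 1 is refused whole. A call with a gripper value outside its range is refused whole. "grip" is the finger opening in mm, from 0 to 87, set as the call begins (left out, the last holds). The fingers move at their own pace and stop on an object; the grip force is fixed at half the most. Time passes only in rows, so rows that do not move let the fingers close. It gives the time, the measured TCP pose, the force, the opening and the grip force at its end, in the units of the state.
- r.sense(): the state, without advancing time (a new reading comes with each control period).
- cams.capture(name): name is "scene" or "side" or "wrist"; returns (picture, depth): 384x512x3 uint8, blue, green, red; 384x512 float32, m along the optical axis (not along the pixel's ray), 0 where there is no reading.
- cams.camera_info(name): a dict with "mtx" (3x3 intrinsics, pixels), "R" (3x3) and "t" (3): a world point X has camera coordinates R X + t. Camera axes: x right, y down, z forward; pixel columns grow to the right and rows downward; lengths in m; the calibration is good to about 2 mm. A picture is of the moment at which its call begins: read the wrist's pose just before it. camera_info takes no time and is no camera call; for the wrist camera it gives the pose at the moment of the call.
- r.finish_job(): hands the job in; it is judged then, once.
The state is a dict: "time_s": time; "joints": joint angles; "joint_velocities": joint speeds; "effort": joint torques, N m; "tcp_pos": TCP position; "ee_rot": TCP orientation; "wrist_force": force on the tool from outside, world axes, zero at the start; "moment": the same for the moment, N m; "gripper_width": opening from 0.0 (shut) to 1.0 (fully open); "gripper_force": force on a finger pad.
Only numpy, scipy, OpenCV 4.12 (cv2) and the standard library are available. Lean on these libraries where they do the work, as an engineer would, in place of code of your own. Each camera call takes 0.05 s, during which the arm holds its last target. There are 200 camera calls.

### The job

Push the empty blue tray along the worktop until it is centred under the gate box, draw the yellow bolt fully back, and swing the red lever over to the right so that the trap-door opens wide and drops all four brass nuts into the tray. Then swing the lever back until the trap-door is fully shut and push the bolt fully home. Leave the tray with the nuts under the box, and do not disturb the bottle, the beaker and the vial standing to the left.

Things in the scene. Friction and masses are not known exactly. Their poses are not given: they have to be found in the camera images.
- hopper: Gate box, fixed: open-topped aluminium box, clear front window, on a rear column (column and foot behind x = +72 mm; free below). Origin on the worktop below the box's centre; x away from the robot at yaw 0, y left, z up. Outside 74 (x) by 92 mm (y), walls 4, open top z = 200, trap-door floor z = 138; right wall hangs to z = 110. Trap-door hinge: along x at y = +46, z = 136 mm.
- gate (a joint): Angle (rad) of the trap-door and red lever (one piece): 0 = shut (lever leans 0.6 rad left), 1.2 = end stop, door hanging open (lever leans 0.6 rad right). Stiff hinge (about 0.28 N m): stays where it is left, also loaded; about 3 to 6 N sideways on the grip moves it. With the bolt home it cannot open.
- lever_grip (a point): Middle of the lever's grip: red round pin, 12 mm thick, 45 mm long, pointing along the box's -x (to the robot) in front of the window, 72 mm in front of the box's centre, 100 mm from the hinge axis. Shut: box y = +102, z = 219 mm; open: y = -10, z = 219; halfway z = 236. Push it sideways to the right (-y) to open the door, to the left to shut it.
- bolt (a joint): Travel (m) of the barrel bolt: 0 = fully home (its 10 mm bar lies under the trap-door's front ear and holds the door shut), 0.028 = fully drawn, to the right (box -y). Slides with about 1.5 N and stays where it is left. Clears the ear from about 0.020. Goes home only when the door is shut.
- bolt_knob (a point): On the axis of the bolt's knob, 12 mm below its top: a yellow upright post, 12 mm thick, top at z = 180 mm, free above z = 140 mm, its axis 16 mm in front of the window at the box's right. Bolt home: box x = -53, y = -63, z = 167 mm; moves with the bolt along the box's y.
- tray_centre (a point): Centre (half-way up, 17.5 mm above its underside) of the blue open catch tray: 90 mm (x) by 220 mm (y) by 35 mm high, walls and floor 3 mm, 0.35 kg, loose on the worktop to the right of the gate box. Its long axis is y, roughly along the box's y. The front of an instrument (x = 0.568 m for y from 0.126 to 0.28 m) stands close behind the left end of its way.
- nut0: Brass hexagonal cap nut, 23 mm across corners, 17 mm high, about 30 g, origin at the centre of its underside; at the start it lies on the shut trap-door in the gate box.
- nut1: Brass hexagonal cap nut, 23 mm across corners, 17 mm high, about 30 g, origin at the centre of its underside; at the start it lies on the shut trap-door in the gate box.
- nut2: Brass hexagonal cap nut, 23 mm across corners, 17 mm high, about 30 g, origin at the centre of its underside; at the start it lies on the shut trap-door in the gate box.
- nut3: Brass hexagonal cap nut, 23 mm across corners, 17 mm high, about 30 g, origin at the centre of its underside; at the start it lies on the shut trap-door in the gate box.
- red_bottle_centre (a point): Bystander: laboratory bottle with a red cap, 49 mm across, 90 mm high; this point 45 mm up its axis.
- beaker_centre (a point): Bystander: small clear beaker, 55 mm across, 70 mm high; this point 35 mm up its axis.
- vial_05_centre (a point): Bystander: amber sample vial with a black cap, 27 mm across, 98 mm high; this point 45 mm up its axis.

How it is judged (in metres and radians):
On the way, in this order (a step that is already met when the one before it is completed fails the run):
1. the tray is centred under the gate box while the trap-door is still shut (within 20 mm across, 25 mm along) (x of tray_centre in the frame of hopper between -0.02 and 0.02 m and y of tray_centre in the frame of hopper between -0.025 and 0.025 m and value of joint gate below 0.1 rad), for 0.2 s.
2. the bolt is drawn back (at least 20 mm) (value of joint bolt above 0.02 m), for 0.1 s.
3. the trap-door is swung open (beyond 0.9 rad) and all four nuts lie in the tray (value of joint gate above 0.9 rad and x of nut0 in the frame of tray_centre between -0.045 and 0.045 m and y of nut0 in the frame of tray_centre between -0.11 and 0.11 m and z of each of nut0, nut1, nut2, nut3 in the frame of tray_centre below 0.02 m and x of nut1 in the frame of tray_centre between -0.045 and 0.045 m and y of nut1 in the frame of tray_centre between -0.11 and 0.11 m and x of nut2 in the frame of tray_centre between -0.045 and 0.045 m and y of nut2 in the frame of tray_centre between -0.11 and 0.11 m and x of nut3 in the frame of tray_centre between -0.045 and 0.045 m and y of nut3 in the frame of tray_centre between -0.11 and 0.11 m), for 0.1 s.
4. the trap-door is swung shut again (within 0.06 rad) (value of joint gate below 0.06 rad), for 0.1 s.
5. the bolt is home again (within 5 mm) with the door shut (value of joint bolt below 0.005 m and value of joint gate below 0.06 rad), for 0.2 s.
At the end, for the whole second after the job is handed in: The trap-door is shut (within 0.06 rad) with the bolt home (within 5 mm), and the tray stands flat, centred under the gate box (its centre within 20 mm of the box's centre across and 25 mm along the box's y), with all four nuts lying still in it (all of step 5 and x of tray_centre in the frame of hopper between -0.02 and 0.02 m and y of tray_centre in the frame of hopper between -0.025 and 0.025 m and x of nut0 in the frame of tray_centre between -0.045 and 0.045 m and y of nut0 in the frame of tray_centre between -0.11 and 0.11 m and z of each of nut0, nut1, nut2, nut3 in the frame of tray_centre below 0.02 m and x of nut1 in the frame of tray_centre between -0.045 and 0.045 m and y of nut1 in the frame of tray_centre between -0.11 and 0.11 m and x of nut2 in the frame of tray_centre between -0.045 and 0.045 m and y of nut2 in the frame of tray_centre between -0.11 and 0.11 m and x of nut3 in the frame of tray_centre between -0.045 and 0.045 m and y of nut3 in the frame of tray_centre between -0.11 and 0.11 m and linear speed of each of nut0, nut1, nut2, nut3 below 0.05 m/s and angle between tray_centre's own z axis and vertical below 0.05 rad); the robot touches nothing.
It fails at once if the bottle to the left is moved by more than 25 mm or knocked over (distance of red_bottle_centre from where it was at the start of the episode above 0.025 m or angle between red_bottle_centre's own z axis and vertical above 0.4 rad).
It fails at once if the beaker to the left is moved by more than 25 mm or knocked over (distance of beaker_centre from where it was at the start of the episode above 0.025 m or angle between beaker_centre's own z axis and vertical above 0.4 rad).
It fails at once if the vial to the left is moved by more than 25 mm or knocked over (distance of vial_05_centre from where it was at the start of the episode above 0.025 m or angle between vial_05_centre's own z axis and vertical above 0.4 rad).
It also fails if it takes over 67 s, if anything falls off the work surface, if the arm or the gripper's body presses on something with over 40 N, if the wrist force passes 120 N, or if a joint passes its speed limit or range.

## Working session

There is one attempt and no reset: what is moved stays moved. The work goes in short steps, Python scripts to look and compute and a tool call to move; the robot and the scene stay as the last step left them, time stands still between calls to the robot, and variables do not carry over. Pictures are saved under pics/ and viewed, at most 10 in all, crops included, and the job is handed in when it is done.

Besides the shell and the picture viewer there is one more tool, called as name(argument=value, ...) on one line, values as JSON. play_rows: Moves the arm, as the interface text tells. Scaled input: -1 to 1 covers 30 mm each way for a shift and 0.15 rad each way for a turn. Its arguments: {"type":"object","properties":{"commands":{"type":"string"},"grip":{"type":"number"}},"required":["commands"]}

```bash
mkdir -p pics; ls
python3 - <<'E'
from station import r,cams
import cv2,numpy as np
s=r.sense();print(s['time_s'],s['tcp_pos'],s['ee_rot'])
for n in("scene","side"):
    p,d=cams.capture(n);cv2.imwrite(f'pics/{n}0.png',p);np.save(f'{n}0.npy',d)
    i=cams.camera_info(n);print(n,i)
E
```

```text
pics
0.0 [6.24384795e-01 3.67444368e-05 2.21433266e-01] [[-2.01095019e-04 -9.99997501e-01 -2.22658488e-03]
 [-9.99999978e-01  2.01239220e-04 -6.45397725e-05]
 [ 6.49876874e-05  2.22657186e-03 -9.99997519e-01]]
scene {'mtx': array([[399.51677424,   0.        , 254.55859054],
       [  0.        , 399.51677424, 196.5044443 ],
       [  0.        ,   0.        ,   1.        ]]), 'R': array([[ 7.13684258e-01, -7.00467517e-01, -1.92628406e-04],
       [-5.00645228e-01, -5.09899257e-01, -6.99540637e-01],
       [ 4.89907272e-01,  4.99347579e-01, -7.14592793e-01]]), 't': array([-0.21279709,  0.41524313,  0.64969757])}
side {'mtx': array([[431.47774587,   0.        , 256.58419479],
       [  0.        , 431.47774587, 198.23397662],
       [  0.        ,   0.        ,   1.        ]]), 'R': array([[ 0.98433126, -0.17616829, -0.00752966],
       [-0.12307307, -0.65583033, -0.74480843],
       [ 0.12627345,  0.73406492, -0.66723587]]), 't': array([-0.41875048,  0.27242496,  1.07071621])}
```

View pics/scene0.png

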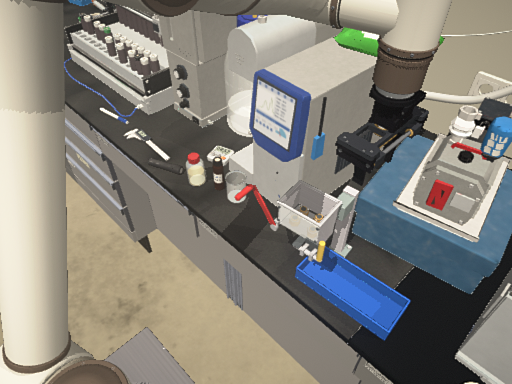

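View pics/side0.png

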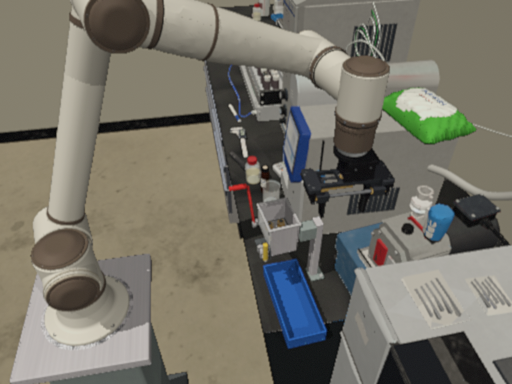

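The scene view shows the red lever grip at about (243,191), the yellow knob at (321,247), and the gate box around (308,210). The blue tray's corners run from (297,268) to (409,297). I'll enlarge that area.

Run:
```python
import cv2
p=cv2.imread('pics/scene0.png')[150:345,175:415]
q=cv2.imread('pics/side0.png')[150:350,220:335]
cv2.imwrite('pics/c1.png',cv2.resize(p,(720,585),interpolation=cv2.INTER_CUBIC))
cv2.imwrite('pics/c2.png',cv2.resize(q,(345,600),interpolation=cv2.INTER_CUBIC))
```

```text
(no output)
```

View pics/c1.png

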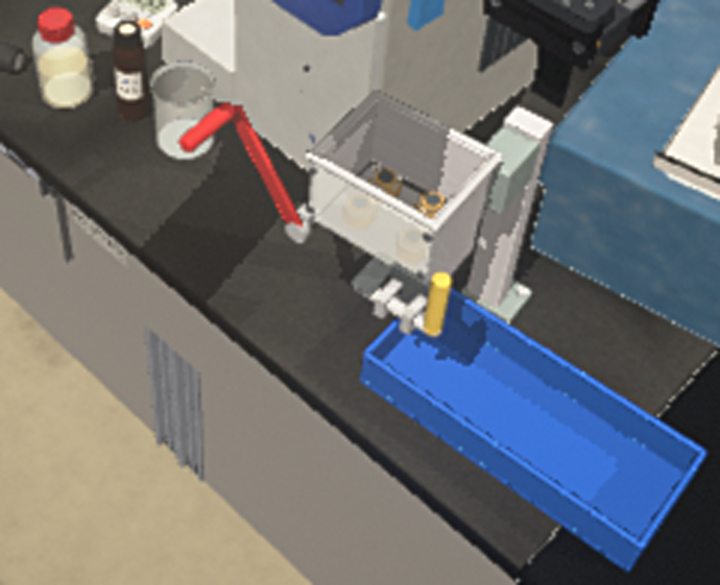

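View pics/c2.png

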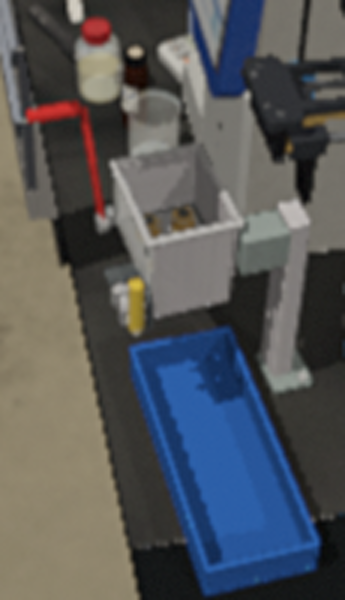

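In the crops, the box's top corners are at about (306,157), (432,226), (500,157) and (378,93) in the scene view. The tray rim runs from (365,353) to (705,453), and the knob top is at (442,278). Intersecting these rays with the known heights will give positions.

```bash
cat > h.py <<'E'
import numpy as np
from station import r,cams
def ray(n,uv,z,info=None):
    i=info or cams.camera_info(n);R,t=i['R'],i['t']
    d=R.T@np.linalg.solve(i['mtx'],[uv[0],uv[1],1.]);c=-R.T@t
    return c+d*(z-c[2])/d[2]
E
python3 - <<'E'
from h import *
np.set_printoptions(precision=4,suppress=True)
S={'scene':(175,150),'side':(220,150)}
P={'scene':dict(box=([(306,157),(378,93),(500,157),(432,226)],.2),tray=([(365,353),(455,287),(705,453),(630,545)],.035),knob=([(442,278)],.18),grip=([(188,143),(235,110)],.219),bys=([(64,100),(131,115),(184,152)],.0)),
'side':dict(box=([(113,162),(203,147),(242,222),(147,240)],.2),tray=([(130,348),(232,330),(318,543),(205,568)],.035),knob=([(136,283)],.18),grip=([(30,115),(78,108)],.219),bys=([(100,97),(0,0),(155,150)],0.))}
for n in P:
    o=np.array(S[n])
    for k,(pts,z) in P[n].items():
        X=np.array([ray(n,o+(np.array(p)+.5)/3-.5,z)[:2] for p in pts]);print(n,k,X.tolist() and X.round(4).tolist(),X.mean(0))
        if len(pts)==4 : print('  yaws',[round(float(np.degrees(np.arctan2(*(v[::-1])))),1) for v in (X[1]-X[0],X[2]-X[3],X[2]-X[1],X[3]-X[0])],[round(float(np.linalg.norm(v)),4) for v in (X[1]-X[0],X[2]-X[3],X[2]-X[1],X[3]-X[0])])
E
```

```text
scene box [[0.4417, 0.0857], [0.5196, 0.0925], [0.5301, -0.0012], [0.4541, -0.0074]] [0.4864 0.0424]
  yaws [5.1, 4.7, -83.6, -82.4] [0.0783, 0.0763, 0.0943, 0.0939]
scene tray [[0.4498, 0.0264], [0.5424, 0.0182], [0.5521, -0.186], [0.4604, -0.1867]] [ 0.5012 -0.082 ]
  yaws [-5.1, 0.5, -87.3, -87.2] [0.093, 0.0917, 0.2044, 0.2133]
scene knob [[0.4413, -0.0285]] [ 0.4413 -0.0285]
scene grip [[0.3842, 0.1336], [0.4258, 0.1342]] [0.405  0.1339]
scene bys [[0.4808, 0.4147], [0.5116, 0.3571], [0.5144, 0.2897]] [0.5023 0.3538]
side box [[0.444, 0.0847], [0.5202, 0.089], [0.53, -0.0014], [0.4539, -0.0068]] [0.487  0.0414]
  yaws [3.2, 4.1, -83.8, -83.8] [0.0764, 0.0764, 0.0909, 0.0921]
side tray [[0.447, 0.0244], [0.5388, 0.0279], [0.5517, -0.1866], [0.4628, -0.1914]] [ 0.5001 -0.0814]
  yaws [2.2, 3.1, -86.5, -85.8] [0.0918, 0.089, 0.2149, 0.2164]
side knob [[0.4408, -0.0308]] [ 0.4408 -0.0308]
side grip [[0.3831, 0.1335], [0.4236, 0.135]] [0.4033 0.1343]
side bys [[0.4861, 0.4062], [0.3982, 0.6099], [0.5282, 0.3094]] [0.4708 0.4418]
```

Run:
```python
from h import *
H=np.zeros((30,30))
for n in('scene','side'):
    d=np.load(n+'0.npy');i=cams.camera_info(n);v,u=np.mgrid[:384,:512]
    C=np.linalg.inv(i['mtx'])@np.stack([u*d,v*d,d]).reshape(3,-1)
    W=(i['R'].T@(C-i['t'][:,None])).T[d.ravel()>0]
    a=np.round((W[:,0]-.36)/.02).astype(int);b=np.round((W[:,1]+.36)/.03).astype(int)
    k=(a>=0)&(a<20)&(b>=0)&(b<24)&(W[:,2]<.5)
    np.maximum.at(H,(a[k],b[k]),W[k,2])
print('y mm:',[int(-360+30*b) for b in range(24)])
for a in range(20):print(360+20*a,(H[a,:24]*1000).astype(int))
```

```text
y mm: [-360, -330, -300, -270, -240, -210, -180, -150, -120, -90, -60, -30, 0, 30, 60, 90, 120, 150, 180, 210, 240, 270, 300, 330]
360 [0 0 0 0 0 0 0 0 0 0 0 0 0 0 0 0 0 0 0 0 0 0 0 0]
380 [  0   0   0   0   0   0   0   0   0   0   0   0   0   0   0   0 225 225
   0   0   0   0   0   0]
400 [  0   0   0   0   0   0   0   0   0   0   0   0   0   0   0   0 226 225
   0   0   0   0   0   0]
420 [  0   0   0   3   3   4   3   2   2   3   3   2 138 139   3 182 225 225
   3   3   3   3   3   3]
440 [  0   0   2   3   3   3   3   3   3   3   4 181 203 204 204 204 219   3
   4   4   3   5   4   4]
460 [  0   0   3   2   3  30  39  38  38  41  40 147 206 205 200 204   3   3
   4   2   2   5   3   3]
480 [  0  19   3   4   3  35  39   6   5   6   5   6 204  38 155 204   3   2
   3   3   4   2   4   4]
500 [ 20  21   3   2   3   2  39   6   6   5   6   6 204 157 157 203   3   3
   4   3   4  69  71  86]
520 [409 409 410   3   3   3  39   6   5   6   6 335 335 335 205 204   3   3
   3   3   3  72  55  96]
540 [409 409 408   3   4   3  41  39  39  39  39 335 336 336   2   2 281 294
 297 282 273 2
[... 341 characters left out ...]
   2   3   3   3   3   3 499 499 378 403   3   1 344 344
 345 345 345 383 411 416]
640 [408 409 406   3   3   3   3   2 127 131 490 499 133 132   3   3 344 345
 345 344 345 381 413 430]
660 [405 405 405 116 133 132 132 204 258 258 146 499 488 132   2   1 345 345
 345 345 344 379 412 416]
680 [409 406 405 132 133 145 262 263 271 273 253 392 392 132   0   0 345 345
 345 345 345 380 413 416]
700 [409 405 405 132 133 146 271 286 288 273 257 336 334 334   1   0 344 345
 345 345 345 381 413 416]
720 [407 405 405 131 132 145 271 287 287 272 257 335 335 334   0   0 345 345
 344 345 345 385 410   0]
740 [405 405 406 132 133 146 350 351 345 347 315 144 132 131   0   0 345 345
 345 345 344 386 403   0]
```

play_rows(commands="-.37 -.78 0 0 0 .064;-.37 -.78 0 0 0 .064;-.37 -.78 0 0 0 .064;-.37 -.78 0 0 0 .064;-.37 -.78 0 0 0 .064;-.37 -.78 0 0 0 .064;-.37 -.78 0 0 0 .064;-.37 -.78 0 0 0 .064;-.37 -.78 0 0 0 .064;-.37 -.78 0 0 0 .064;0 0 0 0 0 0", grip=40)

```text
time_s: 1.2
tcp_pos: [0.5124, -0.2358, 0.2221]
ee_rot: [[0.093, -0.996, -0.002], [-0.996, -0.093, 0.0], [-0.0, 0.001, -1.0]]
wrist_force: [0.2, 0.2, 0.1]
gripper_width: 0.457
gripper_force: 0.0
```

play_rows(commands="0 0 -.87 0 0 0;0 0 -.87 0 0 0;0 0 -.87 0 0 0;0 0 -.87 0 0 0;0 0 -.87 0 0 0;0 0 -.87 0 0 0;0 0 -.87 0 0 0;0 0 -.87 0 0 0;-.04 .4 0 0 0 0;-.04 .4 0 0 0 0;-.04 .4 0 0 0 0;-.03 .3 0 0 0 0;-.03 .3 0 0 0 0;-.03 .3 0 0 0 0;-.03 .3 0 0 0 0")

```text
time_s: 2.7
tcp_pos: [0.5074, -0.1615, 0.0146]
ee_rot: [[0.096, -0.995, 0.002], [-0.995, -0.096, -0.0], [0.001, -0.002, -1.0]]
wrist_force: [1.0, -3.1, 2.3]
gripper_width: 0.462
gripper_force: 1.4
```

play_rows(commands="-.03 .3 0 0 0 0;-.03 .3 0 0 0 0;-.03 .3 0 0 0 0;-.03 .3 0 0 0 0;-.03 .3 0 0 0 0;-.03 .3 0 0 0 0;-.03 .3 0 0 0 0;-.02 .2 0 0 0 0;0 0 0 0 0 0")

```text
time_s: 3.6
tcp_pos: [0.4994, -0.0919, 0.0135]
ee_rot: [[0.097, -0.995, -0.001], [-0.995, -0.097, 0.0], [-0.001, 0.001, -1.0]]
wrist_force: [-0.1, -0.4, 1.1]
gripper_width: 0.46
gripper_force: 0.0
```

```bash
cat >> h.py <<'E'
import cv2
def duo(name,a=(175,150),b=(220,150)):
    p=cams.capture('scene')[0][a[1]:a[1]+195,a[0]:a[0]+150];q=cams.capture('side')[0][b[1]:b[1]+195,b[0]:b[0]+115]
    cv2.imwrite(f'pics/{name}.png',cv2.resize(np.hstack([p,q]),None,fx=3,fy=3,interpolation=cv2.INTER_CUBIC))
def px(n,p,z,o): return ray(n,np.array(o)+(np.array(p)+.5)/3-.5,z)[:2]
E
python3 -c "
from h import *
duo('d1',(215,150),(225,150))"
```

```text
(no output)
```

View pics/d1.png

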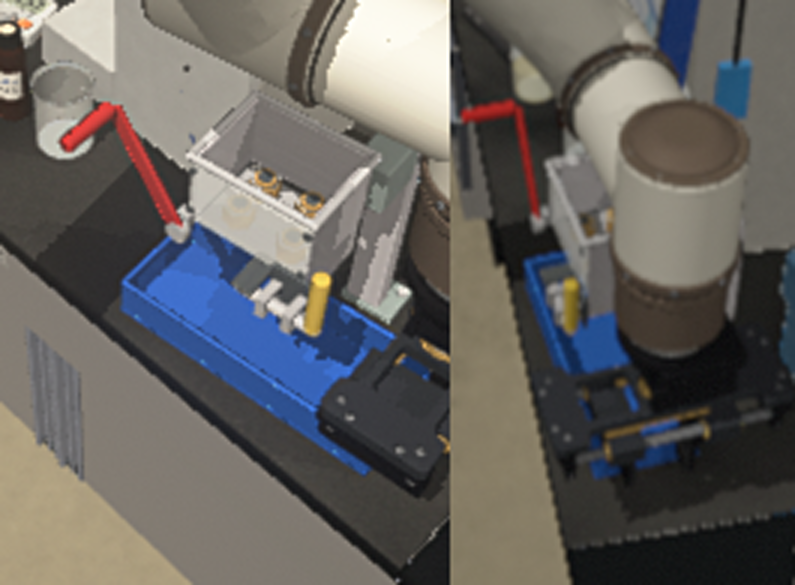

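The tray's left-front rim corner is at about (124,282) in the scene crop and (76,258) in the side crop.

```bash
python3 -c "
from h import *
print(px('scene',(124,282),.035,(215,150)),px('side',(76,258),.035,(225,150)),px('scene',(325,440),.035,(215,150)),'target .4314 .1452')"
```

```text
[0.43273586 0.13244819] [0.43135474 0.13575767] [ 0.43559808 -0.05788449] target .4314 .1452
```

play_rows(commands="-.02 .2 0 0 0 0;-.01 .1 0 0 0 0;-.01 .05 0 0 0 0;0 .03 0 0 0 0;0 0 0 0 0 0;0 -.5 0 0 0 0;0 -.8 0 0 0 0;0 -.8 0 0 0 0;0 0 .9 0 0 0;0 0 1 0 0 0;0 0 1 0 0 0;0 0 1 0 0 0;0 0 1 0 0 0;0 0 1 0 0 0;0 0 1 0 0 0;0 0 1 0 0 0")

```text
time_s: 5.3
tcp_pos: [0.4984, -0.1445, 0.2522]
ee_rot: [[0.096, -0.995, 0.0], [-0.995, -0.096, 0.0], [-0.0, -0.001, -1.0]]
wrist_force: [0.9, -0.9, 0.0]
gripper_width: 0.462
gripper_force: 0.0
```

```bash
python3 -c "
from h import *
print(r.sense()['tcp_pos'],r.sense()['time_s'])
duo('d2',(215,150),(225,150))"
```

```text
[ 0.49838591 -0.14451083  0.25217714] 5.3
```

View pics/d2.png

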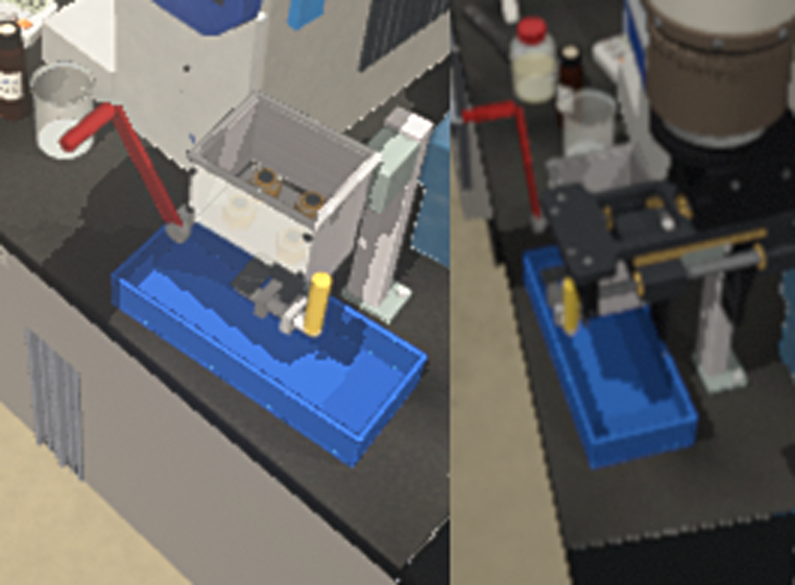

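The tray is now under the box. In the scene crop its left-front corner is at (113,274), right-rear at (426,357) and right-front at (351,447). In the side crop they are at (75,253), (243,415) and (139,440).

```bash
python3 -c "
from h import *
for n,o,ps in (('scene',(215,150),[(113,274),(426,357),(351,447)]),('side',(225,150),[(75,253),(243,415),(139,440)])):
    X=[px(n,p,.035,o) for p in ps]; print(X,(X[0]+X[1])/2)"
```

```text
[array([0.43212835, 0.14370064]), array([ 0.53943068, -0.06644149]), array([ 0.44390923, -0.07345576])] [0.48577952 0.03862957]
[array([0.43148887, 0.14220835]), array([ 0.5376561, -0.0641094]), array([ 0.44833133, -0.07270599])] [0.48457249 0.03904947]
```

play_rows(commands="-.32 .64 0 0 0 0;-.32 .64 0 0 0 0;-.32 .64 0 0 0 0;-.32 .64 0 0 0 0;-.32 .64 0 0 0 0;-.32 .64 0 0 0 0;0 0 0 0 0 0;0 0 -.5 0 0 0;0 0 -.5 0 0 0;0 0 -.5 0 0 0;0 0 -.5 0 0 0;0 0 -.5 0 0 0;0 0 -.5 0 0 0;0 0 -.3 0 0 0;0 0 0 0 0 0")

```text
time_s: 6.9
tcp_pos: [0.4403, -0.0299, 0.1504]
ee_rot: [[0.095, -0.995, -0.003], [-0.995, -0.095, -0.001], [0.0, 0.003, -1.0]]
wrist_force: [-0.6, 0.0, 1.1]
gripper_width: 0.46
gripper_force: 0.0
```

play_rows(commands="0 0 0 0 0 0;0 0 0 0 0 0;0 0 0 0 0 0;0 0 0 0 0 0;0 0 0 0 0 0;0 0 0 0 0 0", grip=4)

```text
time_s: 7.5
tcp_pos: [0.4411, -0.0293, 0.1521]
ee_rot: [[0.096, -0.995, 0.0], [-0.995, -0.096, 0.0], [0.0, -0.0, -1.0]]
wrist_force: [-0.9, 0.2, 2.5]
gripper_width: 0.125
gripper_force: 30.0
```

play_rows(commands=".02 -.2 0 0 0 0;.02 -.2 0 0 0 0;.02 -.2 0 0 0 0;.02 -.2 0 0 0 0;.01 -.1 0 0 0 0;0 0 0 0 0 0")

```text
time_s: 8.1
tcp_pos: [0.4442, -0.0555, 0.1521]
ee_rot: [[0.094, -0.996, 0.001], [-0.996, -0.094, 0.003], [-0.003, -0.002, -1.0]]
wrist_force: [-1.9, 8.3, 7.7]
gripper_width: 0.131
gripper_force: 30.0
```

play_rows(commands="0 -.07 0 0 0 0;0 0 0 0 0 0")

```text
time_s: 8.3
tcp_pos: [0.4442, -0.0558, 0.1521]
ee_rot: [[0.094, -0.996, 0.002], [-0.996, -0.094, 0.006], [-0.006, -0.002, -1.0]]
wrist_force: [-4.6, 16.8, 9.3]
gripper_width: 0.127
gripper_force: 30.0
```

play_rows(commands="0 .08 0 0 0 0;0 0 0 0 0 0;0 0 0 0 0 0;0 0 0 0 0 0;0 0 .6 0 0 0;0 0 .8 0 0 0;0 0 .8 0 0 0;0 0 .8 0 0 0;0 0 .8 0 0 0;0 0 0 0 0 0", grip=40)

```text
time_s: 9.3
tcp_pos: [0.4457, -0.0564, 0.269]
ee_rot: [[0.096, -0.995, 0.007], [-0.995, -0.096, 0.0], [0.0, -0.007, -1.0]]
wrist_force: [1.2, 0.2, 1.0]
gripper_width: 0.46
gripper_force: 0.0
```

play_rows(commands="-.22 .89 0 0 0 0;-.22 .89 0 0 0 0;-.22 .89 0 0 0 0;-.22 .89 0 0 0 0;-.22 .89 0 0 0 0;-.22 .89 0 0 0 0;-.22 .89 0 0 0 0;-.22 .89 0 0 0 0;0 0 0 0 0 0;0 0 0 0 0 0", grip=0)

```text
time_s: 10.3
tcp_pos: [0.3906, 0.1574, 0.2649]
ee_rot: [[0.097, -0.995, -0.001], [-0.995, -0.097, -0.001], [0.001, 0.002, -1.0]]
wrist_force: [0.7, 0.3, -0.9]
gripper_width: 0.002
gripper_force: 0.0
```

play_rows(commands="0 0 -.5 0 0 0;0 0 -.5 0 0 0;0 0 -.5 0 0 0;0 0 -.5 0 0 0;0 0 0 0 0 0;.02 -.2 0 0 0 0;.02 -.2 0 0 0 0;.02 -.2 0 0 0 0;.02 -.2 0 0 0 0;.02 -.2 0 0 0 0;.02 -.2 0 0 0 0")

```text
time_s: 11.4
tcp_pos: [0.3948, 0.121, 0.2061]
ee_rot: [[0.096, -0.995, 0.001], [-0.995, -0.096, 0.0], [-0.0, -0.001, -1.0]]
wrist_force: [0.5, 3.3, 2.0]
gripper_width: 0.006
gripper_force: 1.5
```

play_rows(commands=".02 -.25 0 0 0 0;.02 -.25 0 0 0 0;.02 -.25 0 0 0 0;.02 -.25 0 0 0 0;.02 -.25 0 0 0 0;.02 -.25 0 0 0 0;.02 -.25 0 0 0 0;.02 -.25 0 0 0 0;.02 -.25 0 0 0 0;.02 -.25 0 0 0 0;0 0 0 0 0 0")

```text
time_s: 12.5
tcp_pos: [0.4002, 0.0454, 0.2056]
ee_rot: [[0.095, -0.996, -0.001], [-0.996, -0.095, -0.001], [0.001, 0.001, -1.0]]
wrist_force: [-0.7, 0.5, -1.5]
gripper_width: 0.006
gripper_force: 0.8
```

play_rows(commands=".01 -.15 0 0 0 0;.01 -.1 0 0 0 0;0 -.06 0 0 0 0;0 0 0 0 0 0;0 0 0 0 0 0")

```text
time_s: 13.0
tcp_pos: [0.4012, 0.0389, 0.2054]
ee_rot: [[0.096, -0.995, 0.0], [-0.995, -0.096, 0.004], [-0.004, -0.001, -1.0]]
wrist_force: [-2.6, 10.0, -2.9]
gripper_width: 0.005
gripper_force: 5.2
```

```bash
python3 -c "
from h import *
duo('d3',(215,150),(225,150))"
```

```text
(no output)
```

View pics/d3.png

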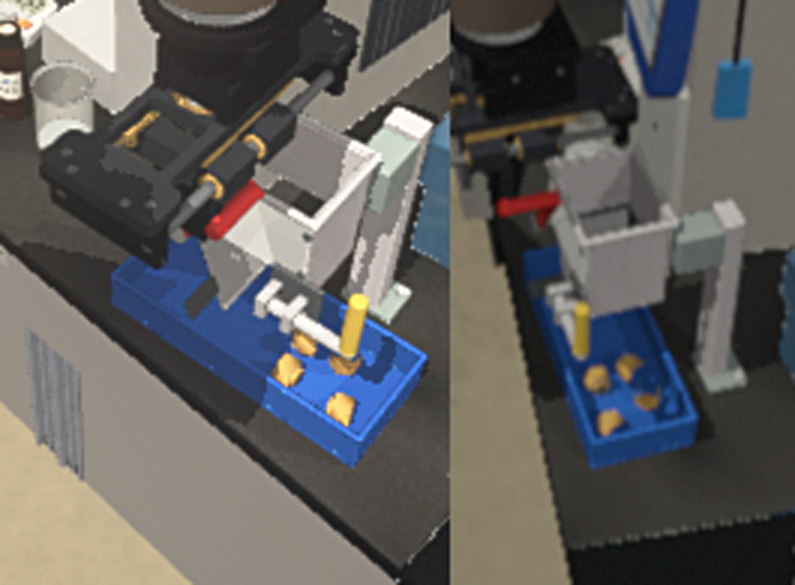

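All four nuts are in the tray, at scene-crop (290,368), (302,343), (345,362) and (341,408). The lever is at its open stop, so I'll go over to its right side and push it shut.

play_rows(commands="0 .2 0 0 0 0;0 0 1 0 0 0;0 0 1 0 0 0;0 0 0 0 0 0;.05 -.6 0 0 0 0;.05 -.6 0 0 0 0;.04 -.5 0 0 0 0;0 0 0 0 0 0;0 0 -1 0 0 0;0 0 -1 0 0 0;0 0 0 0 0 0")

```text
time_s: 14.2
tcp_pos: [0.4024, -0.0086, 0.2025]
ee_rot: [[0.095, -0.995, -0.009], [-0.995, -0.095, -0.003], [0.002, 0.009, -1.0]]
wrist_force: [0.3, -0.1, 0.2]
gripper_width: 0.006
gripper_force: 0.0
```

play_rows(commands="-.02 .25 0 0 0 0;-.02 .25 0 0 0 0;-.02 .25 0 0 0 0;-.02 .25 0 0 0 0;-.02 .25 0 0 0 0;-.02 .25 0 0 0 0;-.02 .25 0 0 0 0;-.02 .25 0 0 0 0;-.02 .25 0 0 0 0;-.02 .25 0 0 0 0;0 0 0 0 0 0")

```text
time_s: 15.3
tcp_pos: [0.3993, 0.0685, 0.2054]
ee_rot: [[0.097, -0.995, -0.0], [-0.995, -0.097, 0.001], [-0.001, 0.0, -1.0]]
wrist_force: [-0.1, 0.2, -0.3]
gripper_width: 0.008
gripper_force: 0.0
```

play_rows(commands="-.02 .25 0 0 0 0;-.02 .25 0 0 0 0;-.02 .25 0 0 0 0;-.02 .25 0 0 0 0;-.02 .25 0 0 0 0;-.02 .2 0 0 0 0;0 .1 0 0 0 0;0 0 0 0 0 0")

```text
time_s: 16.1
tcp_pos: [0.3952, 0.1138, 0.2053]
ee_rot: [[0.096, -0.995, -0.002], [-0.995, -0.096, -0.001], [0.001, 0.002, -1.0]]
wrist_force: [-1.0, -3.6, -2.4]
gripper_width: 0.003
gripper_force: 1.8
```

play_rows(commands="0 .08 0 0 0 0;0 .08 0 0 0 0;0 0 0 0 0 0")

```text
time_s: 16.4
tcp_pos: [0.3951, 0.118, 0.2053]
ee_rot: [[0.096, -0.995, -0.002], [-0.995, -0.096, -0.001], [0.001, 0.002, -1.0]]
wrist_force: [0.5, -4.8, -4.6]
gripper_width: 0.008
gripper_force: 2.5
```

play_rows(commands="0 .08 0 0 0 0;0 .08 0 0 0 0;0 0 0 0 0 0")

```text
time_s: 16.7
tcp_pos: [0.3949, 0.1193, 0.2052]
ee_rot: [[0.096, -0.995, -0.003], [-0.995, -0.096, -0.009], [0.009, 0.004, -1.0]]
wrist_force: [4.9, -16.3, -4.4]
gripper_width: 0.004
gripper_force: 8.7
```

play_rows(commands="0 -.4 0 0 0 0;0 0 1 0 0 0;0 0 1 0 0 0;.27 -.9 0 0 0 0;.27 -.9 0 0 0 0;.27 -.9 0 0 0 0;.27 -.9 0 0 0 0;.27 -.9 0 0 0 0;.27 -.9 0 0 0 0;0 0 0 0 0 0", grip=40)

```text
time_s: 17.7
tcp_pos: [0.4466, -0.0519, 0.2669]
ee_rot: [[0.092, -0.996, 0.005], [-0.996, -0.092, 0.002], [-0.001, -0.005, -1.0]]
wrist_force: [-0.2, -1.0, -1.0]
gripper_width: 0.458
gripper_force: 0.0
```

play_rows(commands="-.07 -.12 0 0 0 0;0 0 -.6 0 0 0;0 0 -.6 0 0 0;0 0 -.6 0 0 0;0 0 -.6 0 0 0;0 0 -.6 0 0 0;0 0 -.6 0 0 0;0 0 -.25 0 0 0;0 0 0 0 0 0")

```text
time_s: 18.6
tcp_pos: [0.4421, -0.0537, 0.15]
ee_rot: [[0.097, -0.995, -0.001], [-0.995, -0.097, 0.0], [-0.0, 0.001, -1.0]]
wrist_force: [-0.3, -0.9, -0.1]
gripper_width: 0.46
gripper_force: 0.0
```

play_rows(commands="0 0 0 0 0 0;0 0 0 0 0 0;0 0 0 0 0 0;0 0 0 0 0 0;0 0 0 0 0 0;0 0 0 0 0 0", grip=4)

```text
time_s: 19.2
tcp_pos: [0.4438, -0.0541, 0.1508]
ee_rot: [[0.096, -0.995, 0.004], [-0.995, -0.096, 0.0], [-0.0, -0.004, -1.0]]
wrist_force: [4.0, 0.5, -0.6]
gripper_width: 0.122
gripper_force: 30.0
```

play_rows(commands="-.02 .2 0 0 0 0;-.02 .2 0 0 0 0;-.02 .2 0 0 0 0;-.02 .15 0 0 0 0;-.01 .1 0 0 0 0;0 0 0 0 0 0")

```text
time_s: 19.8
tcp_pos: [0.4408, -0.0277, 0.1508]
ee_rot: [[0.097, -0.995, 0.003], [-0.995, -0.097, 0.001], [-0.001, -0.003, -1.0]]
wrist_force: [4.0, 1.3, -0.8]
gripper_width: 0.125
gripper_force: 30.0
```

play_rows(commands="0 .08 0 0 0 0;0 0 0 0 0 0")

```text
time_s: 20.0
tcp_pos: [0.4406, -0.0262, 0.1508]
ee_rot: [[0.097, -0.995, 0.002], [-0.995, -0.097, -0.0], [0.001, -0.002, -1.0]]
wrist_force: [5.4, -1.3, 0.3]
gripper_width: 0.124
gripper_force: 30.0
```

play_rows(commands="0 .08 0 0 0 0;0 0 0 0 0 0")

```text
time_s: 20.2
tcp_pos: [0.4405, -0.0258, 0.1508]
ee_rot: [[0.098, -0.995, 0.001], [-0.995, -0.098, -0.004], [0.004, -0.001, -1.0]]
wrist_force: [8.1, -11.2, -1.5]
gripper_width: 0.125
gripper_force: 30.0
```

play_rows(commands="0 0 0 0 0 0;0 0 0 0 0 0;0 0 0 0 0 0;0 0 .5 0 0 0;0 0 .8 0 0 0;0 0 1 0 0 0;0 0 1 0 0 0;0 0 .8 0 0 0;.3 -.8 0 0 0 0;.3 -.8 0 0 0 0;.3 -.8 0 0 0 0;.3 -.8 0 0 0 0;.3 -.8 0 0 0 0;.3 -.8 0 0 0 0;0 0 0 0 0 0", grip=40)

```text
time_s: 21.7
tcp_pos: [0.4932, -0.1694, 0.272]
ee_rot: [[0.093, -0.996, -0.004], [-0.996, -0.093, 0.0], [-0.001, 0.003, -1.0]]
wrist_force: [-0.6, -0.1, -0.4]
gripper_width: 0.457
gripper_force: 0.0
```

```bash
python3 -c "
from h import *
print(r.sense()['wrist_force'],r.sense()['tcp_pos'])
duo('d4',(215,150),(225,150))"
```

```text
[-0.61922595 -0.05474425 -0.35232212] [ 0.49324472 -0.16938008  0.27197263]
```

View pics/d4.png

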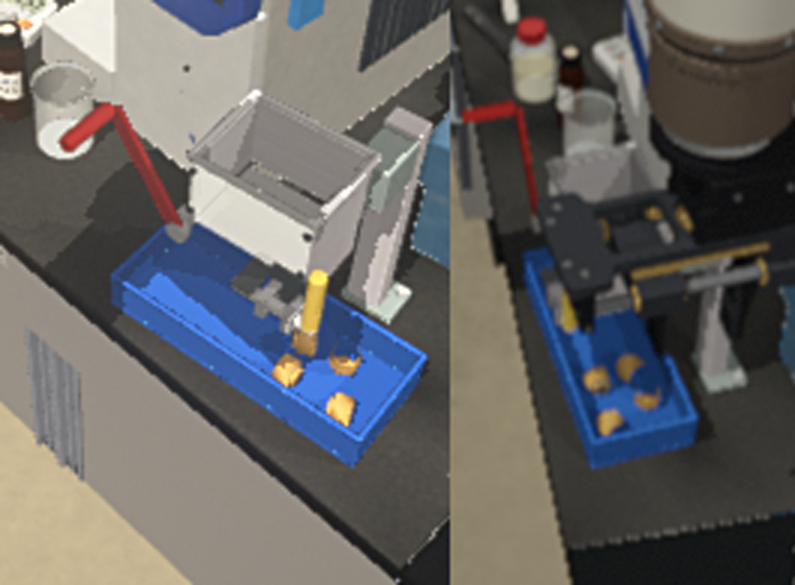

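The lever is back at its starting position (65,143) and the knob is home at (318,275). The tray hasn't moved and holds all four nuts, and the bystanders are untouched, so I'm handing in.

```bash
python3 -c "
from station import r
print(r.finish_job())"
```

```text
the job is handed in; nothing more can be done
None
```

I handed the job in at about 22 s of the 67 s allowed: the tray is under the box with all four nuts in it, the trap-door is shut, the bolt is home and the bystanders are untouched; the hand-in returned no verdict.

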